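Wind the jar clamp shut with its loose crank

ROBOT

A 6-joint arm with a two-finger parallel gripper is mounted at the origin on a cart in front of the work surface, level with it; the furniture and walls round the work are solid. World frame = base frame: x ahead of the robot, y to its left, z up, the work surface at z = 0. Lengths are in m, angles in rad, forces in N, time in s.
With the tool pointing down it reaches from about 0.275 to 0.85 m from the base axis. Payload 19 kg.
Tool frame: the origin (TCP) lies at the very end of the fingers, on their centre line; the grasp point (between the pads) lies 19 mm behind it; z points along the fingers, y is the line along which they close (so a half turn about z gives the same grasp; the last joint's range is limited). The gripper opens to 85 mm and grips with 20 to 120 N. Pads are 22 mm wide; open, the fingers measure 114 mm over their backs; the gripper's body (76 mm by 85 mm) begins 54 mm behind the grasp point. The pads swing forward as they close: fully open they stand 13 mm farther back than shut.
Start: joints at [-1.265, 0.15, 1.437, -0, 1.554, -0.134], TCP at [0.245, -0.52, 0.231] pointing down, gripper open.
Joint ranges: [-2.8, 2.8], [-0.68, 2.1], [0.12, 2.68], [-1.39, 4.53], [0.16, 2.79], [-2.81, 2.81]. Speed limits (rad/s): [1.89, 1.89, 2.22, 3.01, 3.01, 3.01].

INTERFACE

Orientations are given as [roll, pitch, yaw] about the fixed x, y, z axes, in that order (R = Rz(yaw) Ry(pitch) Rx(roll)).
In Python, from rig import sense, cams, r gives the robot as it stands.
- The arm moves only by the tool carry_out, never from a script. Its argument "plan" is a list that holds one entry, the list of rows, each a list of 7 numbers: the shift along the tool's x, y, z in m, then the turn, a rotation vector about the tool's x, y, z in rad, then the gripper command: -1 is shut, 1 is fully open, values between are in proportion. In form: [[[tx, ty, tz, ax, ay, az, grip], ...]]. A call has 1 to 10 rows; each row is the pose to reach, as a shift and turn from the pose commanded when the call began, along the tool's axes at that moment; what a row does not reach only later rows make up. A row lasts 1/8 s, in which the tool goes at most 62.5 mm and 10.7 degrees, less where a joint would pass 70% of its speed; a pose out of reach is approached as far as the arm can. A call with a gripper value outside its range is refused whole. The fingers move at their own pace and stop on an object; "squeeze" is the grip in N (left out, the last holds). Time passes only in rows, so rows that repeat a pose let the fingers close. It gives the time, the measured TCP pose, the force, the opening and the grip force at its end, in the units of the state.
- sense(): the state, without advancing time (a new reading comes with each control period).
- cams.camera(name): name is "side" or "top" or "wrist"; returns the picture (400x640x3 uint8, red, green, blue); there is no depth.
- cams.camera_params(name): a dict with "vertical_fov" (degrees; the focal length in pixels is half the picture's height over the tangent of half this angle, whatever the lens; pixels are square), "cx", "cy" (the principal point, pixels), "dist_coeffs" ([k1, k2, p1, p2, k3] as OpenCV has them; the pictures are not rectified), "rvec" (rotation vector, rad) and "tvec" (3), from world to camera coordinates, as OpenCV has them. Camera axes: x right, y down, z forward; pixel columns grow to the right and rows downward; lengths in m; the calibration is good to about 2 mm. A picture is of the moment at which its call begins: read the wrist's pose just before it. camera_params takes no time and is no camera call; for the wrist camera it gives the pose at the moment of the call.
- r.job_done(): hands the job in; it is judged then, once.
Trained networks look in the newest picture that a camera, given by its name, has taken for a name from the list of things; names that differ only in an ending like _2 or _b are one class to them, and where a whole thing is asked for, a point or a joint stands for the part that bears it (a point fixed in the world has none). Each returns a list of dicts, best first, with "conf" (0 to 1); they miss things now and then, are a little off and sometimes report something else, mostly with a low value. They report only what shows in the picture. A call takes as long as a camera call. They do not tell look-alikes from the thing itself.
- cams.regions_of(thing, camera): "mask" (400x640 bool, what is visible of it) and "location" ([row, column] in pixels, amid what is visible of it).
- cams.place_of(thing, camera): "location" ([row, column] in pixels: a listed point, or the origin of a listed thing).
The state is a dict: "time": time; "q": joint angles; "joint_vel": joint speeds; "tau": joint torques, N m; "position": TCP position; "eef_rot": TCP orientation; "force": force on the tool from outside, world axes, zero at the start; "torque": the same for the moment, N m; "finger_gap": finger opening in m; "grasp_force": force on a finger pad.
Only numpy, scipy, OpenCV 4.12 (cv2) and the standard library are available. Lean on these libraries where they do the work, as an engineer would, in place of code of your own. Each camera call takes 0.05 s, during which the arm holds its last target. There are 200 camera calls.

TASK

The spice jar standing in the jar clamp has a stuck lid and must be held for opening. Fit the loose crank fully down onto the clamp's square shaft and wind it clockwise, through as many full turns as it takes, until the jaws grip the jar firmly: stop when the crank has clearly become heavier, well before the glass could crack. Leave the crank sitting on the shaft and the jar upright in the jaws, and do not disturb the other things.

Things in the scene. Friction and masses are not known exactly. Their poses are not given: they have to be found in the camera images.
- shaft_foot (a point): Foot of the clamp's upright square shaft: centre of the top of the round steel collar (42 mm across, 86 mm above the worktop) on which the crank's hub rests when fully down. z is up. Along its +x axis from here lie the 80 mm high gear housing's edge (40 mm), the sliding jaw, the jar, and the V of the far jaw (172 to 178 mm, as its last user locked it: not measured). The clamp is fixed, 260 x 104 mm, no part but the shaft above 86 mm.
- shaft_tip (a point): Centre of the top end of the square steel shaft, 31 mm above the collar. 14 mm square, the last 5 mm tapering to 9 mm; its flats are parallel to this point's x and y axes, which turn with it. Clockwise seen from above closes the clamp, 15 mm of jaw travel a turn. Friction 0.28 N m (5.6 N at the crank's knob) with the jaw free; it stays where it is left.
- jaw_face (a point): Bottom of the V-shaped face of the sliding jaw, 60 mm above the worktop; it moves along its +x as the shaft is wound, 2 to 3 turns until it has pushed the loose jar (rub under 2 N) into the locked far jaw's V. The bottoms of the two Vs are then about 43 mm apart; both are hard, so the last tightening happens within a few tenths of a radian.
- jar_mid (a point): Spice jar with dark screw lid, 41 mm diameter, 105 mm high, 0.11 kg, standing loose on the clamp's 12 mm base plate between the jaws; this point is its centre, half-way up.
- crank_hub (a point): The loose crank (about 0.25 kg), lying hub down on the worktop: centre, half-way up, of its steel hub, 30 x 30 x 36 mm high, with a through bore 15.5 mm square (fits every 90 degrees), all parallel to this point's x and y. A flat arm 14 mm wide runs from the hub along +x, its top 33 mm above the hub's underside. z is up. Fully down on the shaft this point is 18 mm above shaft_foot.
- crank_knob (a point): Black upright knob on the crank, 20 mm diameter, 40 mm high, 50 mm from the hub's axis along the hub's +x, turning freely about its own upright axis; this point is its centre, half-way up (36.5 mm above crank_hub), its lower end 1.5 mm above the arm. Pressing down on it or dragging it sideways makes the hub rub and feel heavier than the screw is.
- jaw: The sliding jaw (origin 60 mm below jaw_face). Once the jar is caught between both jaws its force on the jar climbs by about 350 N per radian of crank. A firm grip is 30 to 110 N; the knob then takes 1.5 to 5 N more than in free winding (0.07 to 0.26 N m more at the shaft), so aim at about half as heavy again. At 180 N the jar cracks.
- jar: The spice jar as a body; origin at the centre of its underside.
- spice_b: Second spice jar with dark screw lid, 41 mm diameter, 105 mm high, standing behind the clamp; a bystander. Origin at the centre of its underside.
- spice_c: Third spice jar, the same size, behind the clamp; a bystander. Origin at the centre of its underside.
- mill: Wooden pepper mill, 58 mm diameter, 170 mm high, behind the clamp; a bystander. Origin at the centre of its underside.
- mug: White mug, 80 x 112 x 98 mm, at the left; a bystander. Origin at the centre of its underside.
- lemon: Lemon, 71 mm, at the left; a bystander. Origin at the centre of its underside.
- tin: Grey tin with a knobbed lid, 74 mm diameter, 110 mm high, at the right; a bystander. Origin at the centre of its underside.
- teaspoon: Metal teaspoon, 132 mm, at the left; a bystander. Origin at the centre of its underside.
Mind the look-alikes: they are no part of the job. Of the things that look like the part that bears crank_hub, the middle-sized one is meant.

How it is judged:
On the way:
1. the crank sits fully down on the square shaft while the jaw is still clear of the jar (horizontal distance between crank_hub and shaft_foot below 0.005 m and z of crank_hub in the frame of shaft_foot below 0.0225 m and angle between crank_hub's own z axis and vertical below 0.12 rad and contact force between jaw and jar below 1 N), for 0.1 s.
At the end, for the whole second after the job is handed in: The crank sits on the shaft (hub within 4.5 mm of the collar in height, 5 mm of its centre, under 0.12 rad of tilt), the sliding jaw presses on the jar with 30 to 110 N, and the jar is at rest and upright within 0.1 rad (horizontal distance between crank_hub and shaft_foot below 0.005 m and z of crank_hub in the frame of shaft_foot below 0.0225 m and angle between crank_hub's own z axis and vertical below 0.12 rad and angle between jar_mid's own z axis and vertical below 0.1 rad and contact force between jaw and jar between 30 and 110 N and linear speed of jar below 0.02 m/s); the robot touches nothing.
It fails at once if the jar is squeezed with more than 180 N (the glass would crack) (contact force between jaw and jar above 180 N).
It fails at once if the jar is tipped over (angle between jar_mid's own z axis and vertical above 0.4 rad).
It fails at once if a bystander is moved by more than 40 mm (distance of any of spice_b, spice_c, mill, mug, lemon, tin, teaspoon from where it was at the start of the episode above 0.04 m).
It also fails if it takes over 72 s, if anything falls off the work surface, if the arm or the gripper's body presses on something with over 40 N, if the wrist force passes 120 N, or if a joint passes its speed limit or range.

## Working session

There is one attempt and no reset: what is moved stays moved. The work goes in short steps, Python scripts to look and compute and a tool call to move; the robot and the scene stay as the last step left them, time stands still between calls to the robot, and variables do not carry over. Pictures are saved under pics/ and viewed, at most 10 in all, crops included, and the job is handed in when it is done.

Besides the shell and the picture viewer there is one more tool, called after "Request:" as name(argument=value, ...), one argument or row to a line, values as JSON. carry_out: Moves the arm, as the interface text tells. Its arguments: {"type":"object","properties":{"plan":{"type":"array","items":{"type":"array","items":{"type":"array","items":{"type":"number"}}}},"squeeze":{"type":"number"}},"required":["plan"]}

```bash
ls; mkdir -p pics; cat > h.py <<'E'
import numpy as np, cv2
from scipy.spatial.transform import Rotation as R
from rig import sense, cams, r
def cam(n):
    p=cams.camera_params(n); f=200/np.tan(np.radians(p["vertical_fov"])/2)
    K=np.array([[f,0,p["cx"]],[0,f,p["cy"]],[0,0,1.]])
    return K,np.array(p["dist_coeffs"],float),np.array(p["rvec"],float),np.array(p["tvec"],float)
def ray(n,rc,c=None):
    K,d,rv,t=c or cam(n)
    u=cv2.undistortPoints(np.array([[[rc[1],rc[0]]]],float),K,d)[0,0]
    M=cv2.Rodrigues(rv)[0]; return -M.T@t.ravel(), M.T@np.array([u[0],u[1],1])
def at_z(n,rc,z,c=None):
    o,v=ray(n,rc,c); return o+v*(z-o[2])/v[2]
def proj(n,P,c=None):
    K,d,rv,t=c or cam(n)
    return cv2.projectPoints(np.array(P,float).reshape(-1,1,3),rv,t,K,d)[0].reshape(-1,2)[:,::-1]
def snap(n,f=None):
    im=cams.camera(n)
    if f: cv2.imwrite("pics/"+f,im[:,:,::-1])
    return im
def tri(rays):
    A=0;b=0
    for o,v in rays:
        v=v/np.linalg.norm(v);P=np.eye(3)-np.outer(v,v);A=A+P;b=b+P@o
    return np.linalg.solve(A,b)
E
python3 - <<'E'
from h import *
a=snap("top","top.png");b=snap("side","side.png")
s=sense();print({k:np.round(v,3) for k,v in s.items()})
for c in("top","side"):
    K,d,rv,t=cam(c);print(c,K[0,0],d,-cv2.Rodrigues(rv)[0].T@t.ravel())
    for n in("crank_hub","crank_knob","shaft_foot","shaft_tip","jaw_face","jar_mid"):
        print(n,[(round(x["conf"],2),np.round(x["location"],1)) for x in cams.place_of(n,c)[:5]])
E
```

```text
pics
{'time': np.float64(0.1), 'q': array([-1.265,  0.151,  1.438,  0.   ,  1.554, -0.134]), 'joint_vel': array([-0.001, -0.001, -0.001, -0.   , -0.   ,  0.001]), 'tau': array([ 5.0000e-03, -7.1437e+01, -5.7180e+01, -0.0000e+00,  7.0000e-03,
       -0.0000e+00]), 'position': array([ 0.245, -0.52 ,  0.231]), 'eef_rot': array([-3.141, -0.   ,  0.44 ]), 'force': array([ 0.645,  0.024, -0.266]), 'torque': array([ 0.021, -0.01 ,  0.017]), 'grasp_force': np.float64(0.0), 'finger_gap': np.float64(0.086)}
top 410.0873489618206 [-0.07433122  0.          0.          0.          0.        ] [-0.01216704 -0.10661756  1.5367413 ]
crank_hub [(0.6, array([233.3, 250.6])), (0.5, array([201.9, 267.3])), (0.37, array([206.9, 210.7]))]
crank_knob [(0.47, array([228.5, 265.2]))]
shaft_foot []
shaft_tip [(0.73, array([201.5, 269.5])), (0.67, array([212.8, 228.7]))]
jaw_face [(0.66, array([181.9, 359.7])), (0.54, array([218. , 343.3])), (0.36, array([222.6, 357.2]))]
jar_mid [(0.55, array([223.3, 357.1]))]
side 399.8242048746175 [0.02440055 0.         0.         0.         0.        ] [0.42808538 1.04268558 0.69768979]
crank_hub [(0.89, array([284. , 385.2])), (0.74, array([255.9, 347.6])), (0.59, array([276.2, 327.6]))]
crank_knob [(0.72, array([253.8, 374.3])), (0.55, array([255.4, 319.3])), (0.5, array([249.7, 337.3]))]
shaft_foot []
shaft_tip [(0.56, array([200. , 316.3])), (0.42, array([359.8, 367.1])), (0.36, array([199.8, 323.2]))]
jaw_face [(0.51, array([200.5, 319.9]))]
jar_mid [(0.72, array([193.5, 326.5]))]
```

View pics/top.png

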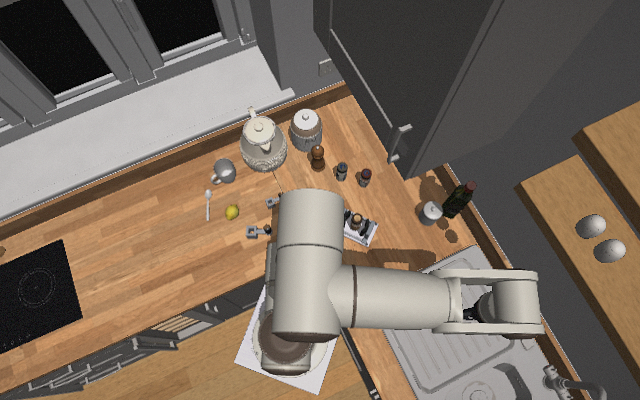

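View pics/side.png

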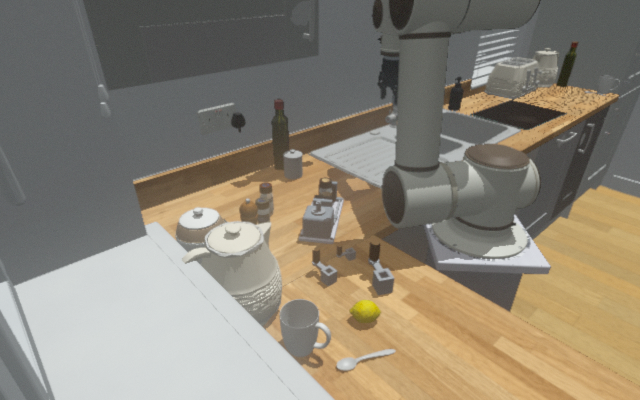

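The top picture shows cranks at about (row 231, col 252) and (202, 270), with the clamp near (226, 357) and the arm hiding the rest. The side picture shows three candidate cranks with hubs at (284, 385), (275, 328) and (254, 349). I'll measure their sizes next.

```bash
python3 - <<'E'
from h import *
for rc in [(284,385),(275,328),(255,348)]: print("side hub",at_z("side",rc,0.02).round(3))
for rc in [(231,252),(202,270),(207,211)]: print("top",at_z("top",rc,0.02).round(3))
print("shaft tip side",at_z("side",(205,317),0.117).round(3),"jar top",at_z("top",(217,357),.117).round(3))
im=cv2.imread("pics/side.png");
cv2.imwrite("pics/sidec.png",cv2.resize(im[170:310,280:420],None,fx=4.2,fy=4.2,interpolation=cv2.INTER_CUBIC))
s=snap("side")
for n in ("mug","lemon","teaspoon","mill","tin","spice_b"):
    print(n,[(round(x["conf"],2),at_z("side",x["location"],0).round(3)) for x in cams.place_of(n,"side")[:3]])
for m in cams.regions_of("crank_hub","side"): print(m["conf"],m["location"],m["mask"].sum())
E
```

```text
side hub [0.305 0.279 0.02 ]
side hub [0.447 0.254 0.02 ]
side hub [0.396 0.168 0.02 ]
top [0.317 0.275 0.02 ]
top [0.451 0.254 0.02 ]
top [0.353 0.465 0.02 ]
shaft tip side [0.487 0.068 0.117] jar top [ 0.475 -0.089  0.117]
mug [(0.61, array([0.484, 0.468, 0.   ]))]
lemon [(0.56, array([ 0.357,  0.384, -0.   ])), (0.48, array([ 0.49 , -0.145,  0.   ]))]
teaspoon [(0.64, array([0.359, 0.487, 0.   ]))]
mill []
tin [(0.56, array([ 0.605, -0.35 ,  0.   ]))]
spice_b [(0.67, array([0.664, 0.02 , 0.   ])), (0.49, array([ 0.659, -0.063,  0.   ]))]
0.64 [269.5, 322.3] 461
0.61 [252.7, 346.7] 138
0.56 [275.9, 378.3] 698
0.3 [207.1, 261.3] 324
```

View pics/sidec.png

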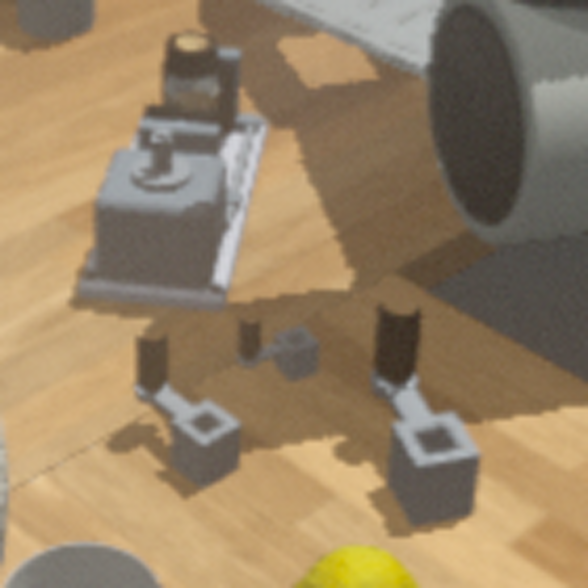

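In the crop, the large crank is at the right (hub 284,385), the small one in the centre (254,349) and the middle-sized one at the left (hub 275,328; knob 255,317). The middle-sized crank is the one I want, with its hub at about (0.449, 0.254). The clamp's shaft is at about (205,317).

```bash
cat >> h.py <<'E'
def rel(P,yaw=None,rv_down=True):
    """shift+turn (tool axes) from present measured pose to tool-down pose at P with yaw"""
    s=sense();M=R.from_euler("xyz",s["eef_rot"]);T=R.from_euler("xyz",[np.pi,0,s["eef_rot"][2] if yaw is None else yaw])
    return M.inv().apply(np.array(P)-s["position"]).round(4),(M.inv()*T).as_rotvec().round(4)
E
python3 - <<'E'
from h import *
s=sense();M=R.from_euler("xyz",s["eef_rot"])
K,d,rv,t=cam("wrist");C=cv2.Rodrigues(rv)[0]
print("f",K[0,0],"cam in tool",M.inv().apply(-C.T@t.ravel()-s["position"]).round(3),"fwd",M.inv().apply(C[2]).round(3),"right",M.inv().apply(C[0]).round(3))
print(rel([0.40,0.2,0.33],0.9), rel([0.40,0.2,0.33],0.44+1.57))
E
```

```text
f 332.6827476857705 cam in tool [ 0.085 -0.001 -0.143] fwd [-0.328  0.     0.945] right [0.001 1.    0.   ]
(array([ 0.4471, -0.5856, -0.0987]), array([-1.000e-04,  0.000e+00, -4.602e-01])) (array([ 0.4471, -0.5856, -0.0987]), array([-1.0000e-04, -0.0000e+00, -1.5702e+00]))
```

```bash
python3 - <<'E'
from h import *
print(rel([0.44,0.2,0.30],1.9))
E
```

```text
(array([ 0.4833, -0.5686, -0.0687]), array([-1.0000e-04, -0.0000e+00, -1.4602e+00]))
```

Request:
carry_out(
  plan=[
    [[0.03,-0.04,-0.069,0,0,-0.1,1],[0.08,-0.095,-0.069,0,0,-0.28,1],[0.12,-0.145,-0.069,0,0,-0.46,1],[0.16,-0.19,-0.069,0,0,-0.64,1],[0.2,-0.235,-0.069,0,0,-0.82,1],[0.24,-0.28,-0.069,0,0,-1.0,1],[0.28,-0.33,-0.069,0,0,-1.18,1],[0.32,-0.38,-0.069,0,0,-1.36,1],[0.36,-0.425,-0.069,0,0,-1.46,1],[0.4,-0.47,-0.069,0,0,-1.46,1]],
  ],
)

```text
time: 2.35
position: [0.4006, 0.0566, 0.3007]
eef_rot: [3.14, 0.001, 1.902]
force: [1.0, -1.0, 0.5]
finger_gap: 0.0854
grasp_force: 0.0
```

```bash
python3 - <<'E'
from h import *
print(sense()["position"],sense()["eef_rot"],rel([0.44,0.2,0.30],1.9))
E
```

```text
[0.40062082 0.05661336 0.30071619] [3.14040394e+00 5.08944897e-04 1.90155964e+00] (array([0.1228, 0.0838, 0.0008]), array([0.0012, 0.0005, 0.0016]))
```

```bash
python3 - <<'E'
from h import *
c=cam("wrist");snap("wrist","w1.png")
print("proj tip est",proj("wrist",[[.487,.068,.117],[.449,.254,.03]],c))
for n,z in(("shaft_tip",.117),("shaft_foot",.086),("jaw_face",.06),("jar_mid",.0645)):
    print(n,[(round(x["conf"],2),np.round(x["location"],1),at_z("wrist",x["location"],z,c).round(4)) for x in cams.place_of(n,"wrist")[:4]])
E
```

```text
proj tip est [[189.76859207 402.79728851]
 [  0.43111505 421.01086423]]
shaft_tip [(0.72, array([209., 394.]), array([0.4868, 0.0456, 0.117 ]))]
shaft_foot [(0.59, array([202. , 385.5]), array([0.4851, 0.0416, 0.086 ]))]
jaw_face [(0.57, array([253.5, 345.7]), array([ 0.4719, -0.0474,  0.06  ]))]
jar_mid [(0.79, array([283.4, 334.8]), array([ 0.4726, -0.0914,  0.0645])), (0.38, array([ 43.7, 444.8]), array([0.4824, 0.2165, 0.0645])), (0.19, array([252.4, 347.5]), array([ 0.4724, -0.043 ,  0.0645]))]
```

Request:
carry_out(
  plan=[
    [[0.04,0.028,0,0,0,0,1],[0.085,0.058,0,0,0,0,1],[0.123,0.084,0,0,0,0,1],[0.123,0.084,0,0,0,0,1],[0.123,0.084,0,0,0,0,1]],
  ],
)

```text
time: 3.22
position: [0.4406, 0.1965, 0.3003]
eef_rot: [-3.141, 0.0, 1.898]
force: [0.6, 0.3, 0.1]
finger_gap: 0.0855
grasp_force: 0.0
```

```bash
python3 - <<'E'
from h import *
c=cam("wrist");a=snap("wrist","w2.png")
for n,z in(("crank_hub",.018),("crank_knob",.0545),("shaft_tip",.117),("shaft_foot",.086)):
    print(n,[(round(x["conf"],2),np.round(x["location"],1),at_z("wrist",x["location"],z,c).round(4)) for x in cams.place_of(n,"wrist")[:4]])
b=cv2.imread("pics/w1.png");cv2.imwrite("pics/w12.png",np.vstack([cv2.resize(b,(480,300)),cv2.resize(a[:,:,::-1],(480,300))]))
np.savez("w2cam.npz",*c)
print(sense()["position"])
E
```

```text
crank_hub [(0.95, array([174.1, 274.6]), array([0.3925, 0.1519, 0.018 ])), (0.9, array([109.8, 342.8]), array([0.4494, 0.2579, 0.018 ])), (0.85, array([ 54.3, 236.4]), array([0.3096, 0.2767, 0.018 ]))]
crank_knob [(0.72, array([153. , 360.9]), array([0.4834, 0.2202, 0.0545])), (0.54, array([118.3, 231.4]), array([0.3294, 0.2098, 0.0545])), (0.45, array([171.7, 298.6]), array([0.4208, 0.1749, 0.0545])), (0.29, array([288.7, 313.1]), array([0.4891, 0.0249, 0.0545]))]
shaft_tip [(0.52, array([304. , 316.8]), array([0.4875, 0.0472, 0.117 ]))]
shaft_foot [(0.56, array([288.9, 314.1]), array([0.4842, 0.0455, 0.086 ]))]
[0.44043759 0.19707988 0.30062465]
```

View pics/w12.png

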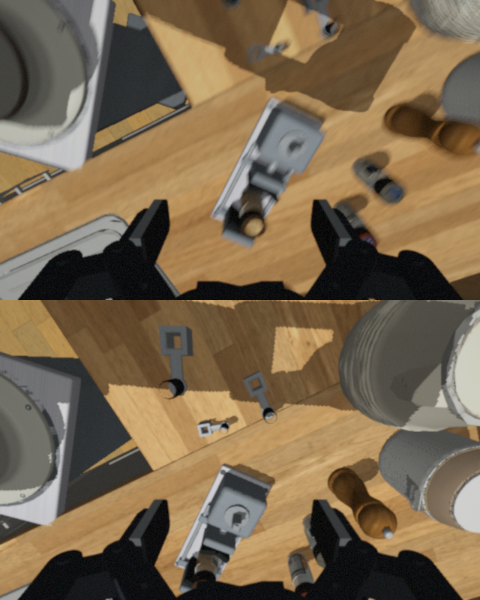

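The middle-sized crank in the wrist view (lower half) has its hub at (110, 343) and knob at (153, 361). The 51 mm spacing confirms it is the one. The larger crank's hub is at (54, 236), the smaller one's at (174, 275), and the clamp shaft is at (300, 316).

```bash
python3 - <<'E'
from h import *
print(rel([0.449,0.257,0.13],2.305))
E
```

```text
(array([0.054 , 0.0273, 0.1706]), array([ 6.000e-04,  1.000e-04, -4.068e-01]))
```

Request:
carry_out(
  plan=[
    [[0.014,0.007,0.04,0,0,-0.13,1],[0.03,0.015,0.09,0,0,-0.27,1],[0.045,0.023,0.14,0,0,-0.407,1],[0.054,0.027,0.171,0,0,-0.407,1],[0.054,0.027,0.171,0,0,-0.407,1],[0.054,0.027,0.171,0,0,-0.407,1]],
  ],
)

```text
time: 4.22
position: [0.4491, 0.2576, 0.1309]
eef_rot: [3.14, 0.001, 2.306]
force: [-0.3, -1.1, 0.5]
finger_gap: 0.0852
grasp_force: 0.0
```

```bash
cat > e.py <<'E'
from h import *
c=cam("wrist");a=snap("wrist","w3.png")
for n,z in(("crank_hub",.018),("crank_knob",.0545)):
    print(n,[(round(x["conf"],2),np.round(x["location"],1),at_z("wrist",x["location"],z,c).round(4)) for x in cams.place_of(n,"wrist")[:4]])
print(sense()["position"],sense()["eef_rot"])
for m in cams.regions_of("crank_hub","wrist")[:3]: print(m["conf"],m["location"],m["mask"].sum())
E
python3 e.py
```

```text
crank_hub [(0.95, array([233.8, 186.4]), array([0.389 , 0.1572, 0.018 ])), (0.86, array([ 51.7, 190.3]), array([0.3103, 0.2757, 0.018 ])), (0.67, array([196.6, 314.5]), array([0.4469, 0.2543, 0.018 ]))]
crank_knob [(0.82, array([257.7, 220.7]), array([0.4195, 0.1815, 0.0545])), (0.79, array([151.2, 128.6]), array([0.3267, 0.2047, 0.0545])), (0.59, array([275.3, 318. ]), array([0.483 , 0.2188, 0.0545]))]
[0.44914471 0.25770434 0.13095444] [3.13930902e+00 8.28129515e-04 2.30619258e+00]
0.93 [213.4, 317.8] 3177
0.7 [74.9, 165.7] 9150
```

View pics/w3.png

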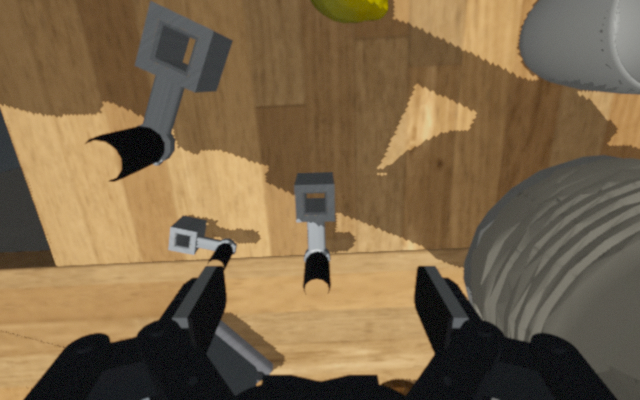

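The close view shows the middle crank aligned with the gripper: hub bore at about (203, 315.5), arm running straight down the picture to the knob at about (257–290, 317). The large crank is at the upper left and the small one at the left.

```bash
python3 - <<'E'
from h import *
c=cam("wrist")
a=at_z("wrist",(203,315.5),.036,c);b=at_z("wrist",(254,316.5),.0345,c)
print(a,b,np.arctan2(*(b-a)[[1,0]])+np.pi)
P=a.copy();P[2]=.006
print(rel(P,2.305))
E
```

```text
[0.44689454 0.25588285 0.036     ] [0.47702256 0.22354747 0.0345    ] 2.3208707394008314
(array([ 0.0002, -0.0031,  0.1247]), array([0.002 , 0.0007, 0.0012]))
```

Request:
carry_out(
  plan=[
    [[0,-0.002,0.04,0,0,0,1],[0,-0.003,0.08,0,0,-0.01,1],[0,-0.003,0.11,0,0,-0.01,1],[0,-0.003,0.124,0,0,-0.01,1],[0,-0.003,0.124,0,0,-0.01,0.2],[0,-0.003,0.124,0,0,-0.01,-0.8],[0,-0.003,0.124,0,0,-0.01,-1],[0,-0.003,0.124,0,0,-0.01,-1],[0,-0.003,0.124,0,0,-0.01,-1],[0,-0.003,0.124,0,0,-0.01,-1]],
  ],
  squeeze=60,
)

```text
time: 5.68
position: [0.4467, 0.2561, 0.0065]
eef_rot: [3.14, 0.0, 2.317]
force: [-2.4, -1.5, 9.9]
finger_gap: 0.0294
grasp_force: 59.4
```

```bash
python3 - <<'E'
from h import *
print(rel([0.527,0.002,0.25],2.317))
E
```

```text
(array([-0.2412, -0.1132, -0.2435]), array([ 0.0015,  0.0005, -0.0002]))
```

Request:
carry_out(
  plan=[
    [[0,0,-0.03,0,0,0,-1],[0,0,-0.08,0,0,0,-1],[0,0,-0.13,0,0,0,-1],[-0.02,-0.01,-0.18,0,0,0,-1],[-0.06,-0.03,-0.22,0,0,0,-1],[-0.1,-0.048,-0.24,0,0,0,-1],[-0.145,-0.07,-0.243,0,0,0,-1],[-0.19,-0.09,-0.243,0,0,0,-1],[-0.23,-0.108,-0.243,0,0,0,-1],[-0.241,-0.113,-0.243,0,0,0,-1]],
  ],
)

```text
time: 6.92
position: [0.5271, 0.0, 0.2484]
eef_rot: [-3.141, 0.0, 2.314]
force: [-0.3, 0.0, -3.0]
finger_gap: 0.0292
grasp_force: 60.3
```

```bash
python3 - <<'E'
from h import *
c=cam("wrist");a=snap("wrist","w4.png");s=sense();print(s["position"],s["eef_rot"],s["force"],s["finger_gap"])
for n,z in(("shaft_tip",.117),("shaft_foot",.086),("crank_hub",.265),("jaw_face",.06),("jar_mid",.0645)):
    print(n,[(round(x["conf"],2),np.round(x["location"],1),at_z("wrist",x["location"],z,c).round(4)) for x in cams.place_of(n,"wrist")[:4]])
p=proj("wrist",[.486,.046,.117],c)[0];print(p)
y,x=int(p[0]),int(p[1]);y0=max(0,y-50);x0=x-70
cv2.imwrite("pics/w4c.png",cv2.resize(a[y0:y0+110,x0:x0+150,::-1],None,fx=5,fy=5,interpolation=cv2.INTER_CUBIC));print(y0,x0)
E
```

```text
[ 5.27208408e-01 -9.26014088e-06  2.48307928e-01] [-3.14121827e+00  1.38923649e-04  2.31471986e+00] [-0.50884911 -1.44680917 -3.08660505] 0.029098165073973118
shaft_tip [(0.76, array([113.2, 321.7]), array([0.4855, 0.0477, 0.117 ]))]
shaft_foot []
crank_hub [(0.95, array([283.7, 321.7]), array([0.5266, 0.0025, 0.265 ])), (0.48, array([156.7, 486.5]), array([0.5346, 0.0868, 0.265 ]))]
jaw_face [(0.85, array([171.4, 251.6]), array([ 0.4752, -0.0465,  0.06  ])), (0.39, array([209.6, 410.8]), array([0.626 , 0.0357, 0.06  ]))]
jar_mid []
[115.28435655 320.71471541]
65 250
```

View pics/w4c.png

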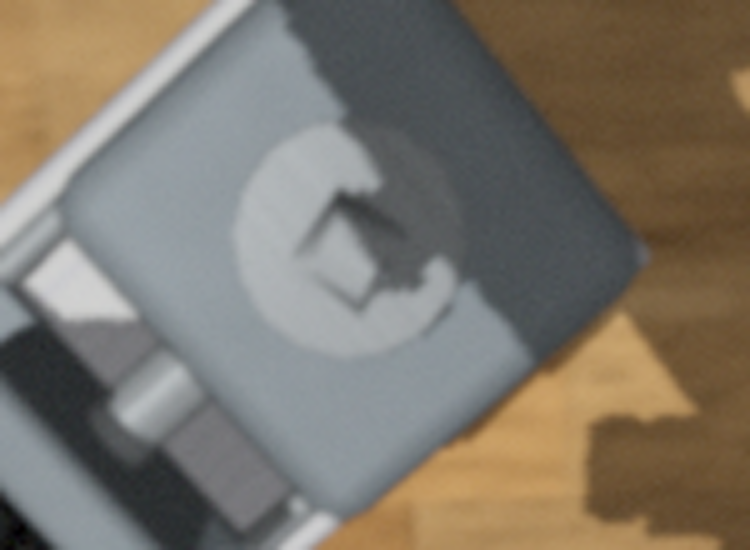

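The crop shows the collar centred at about crop (348, 239). The shaft's square has corners near (298, 255), (338, 190) and (362, 310), and the 9 mm tip face is centred near (348, 258).

```bash
python3 - <<'E'
from h import *
c=cam("wrist")
g=lambda x,y,z: at_z("wrist",(65+(y+.5)/5-.5,250+(x+.5)/5-.5),z,c)
print("foot",g(348,239,.086),"tip",g(348,258,.117))
L,B,T=g(298,255,.112),g(362,310,.112),g(338,190,.112)
print(L,B,T)
for u,v in((L,B),(L,T)):
    d=v-u;print("side",np.hypot(*d[:2]),"ang mod90",np.degrees(np.arctan2(d[1],d[0]))%90)
q=[g(*p,.117) for p in((338,218),(315,250),(358,298),(382,268))]
for i in range(4):
    d=q[(i+1)%4]-q[i];print("tip side",np.hypot(*d[:2]),np.degrees(np.arctan2(d[1],d[0]))%90)
im=cv2.imread("pics/w4.png")[65:175,250:400];big=cv2.resize(im,None,fx=5,fy=5,interpolation=cv2.INTER_CUBIC)
ctr=(g(348,239,.086)+g(348,258,.117))/2
outs=[]
for th in (10,20,30,40):
    b=big[120:370,200:500].copy()
    for z,w in((.117,9),(.112,14),(.086,14)):
        P=[[*(ctr[:2]+w/2000*np.array([[np.cos(t),-np.sin(t)],[np.sin(t),np.cos(t)]])@k),z] for t in[np.radians(th)] for k in map(np.array,((1,1),(1,-1),(-1,-1),(-1,1)))]
        p=proj("wrist",P,c);p=np.stack([(p[:,1]-250+.5)*5-.5-200,(p[:,0]-65+.5)*5-.5-120],1)
        cv2.polylines(b,[p.round().astype(int)],True,(0,0,255) if w==9 else (0,255,0),1)
    cv2.putText(b,str(th),(5,25),0,.8,(0,0,255),2);outs.append(b)
cv2.imwrite("pics/ov.png",np.vstack([np.hstack(outs[:2]),np.hstack(outs[2:])]))
E
```

```text
foot [0.48446853 0.04818689 0.086     ] tip [0.48492317 0.0478167  0.117     ]
[0.47889853 0.04227608 0.112     ] [0.49258721 0.04293238 0.112     ] [0.47676903 0.05421828 0.112     ]
side 0.013704403058209422 ang mod90 2.7449072606860345
side 0.012130572620596084 ang mod90 10.110550470563183
tip side 0.006184008921109457 6.107687553808759
tip side 0.01022840759721574 85.3351530026325
tip side 0.006104898910792659 3.707437103117428
tip side 0.010495421750761178 85.14304830893585
```

View pics/ov.png

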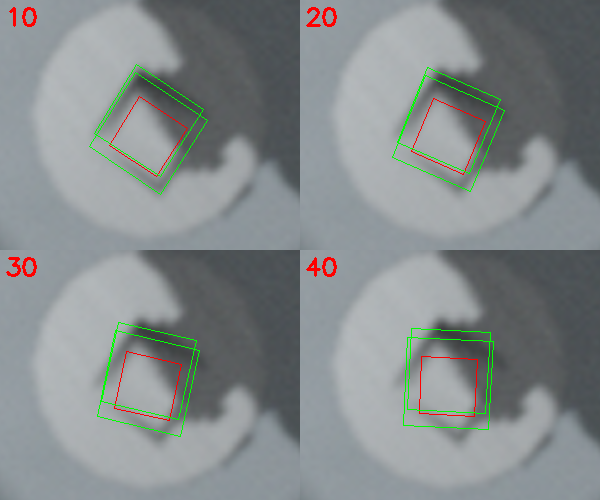

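The 10° outline nearly fits and the measured edges say 3–6°, so I take the shaft's flats as about 5° and its centre as (0.485, 0.048). The target tool yaw is 1.65, with the knob toward the jaw side.

```bash
python3 - <<'E'
from h import *
s=sense();M=R.from_euler("xyz",s["eef_rot"])
h=at_z("wrist",(283.7,321.7),s["position"][2]+.0115);print("hub in tool",M.inv().apply(h-s["position"]))
print(rel([.4848,.048,.155],1.65))
E
```

```text
hub in tool [-0.00117709  0.00130593 -0.01149966]
(array([ 0.0612, -0.0002,  0.0935]), array([ 3.00e-04, -2.00e-04,  6.68e-01]))
```

Request:
carry_out(
  plan=[
    [[0.02,0,0.02,0,0,0.16,-1],[0.04,0,0.04,0,0,0.33,-1],[0.055,0,0.06,0,0,0.5,-1],[0.061,0,0.08,0,0,0.668,-1],[0.061,0,0.0985,0,0,0.668,-1],[0.061,0,0.0985,0,0,0.668,-1],[0.061,0,0.0985,0,0,0.668,-1]],
  ],
)

```text
time: 8.1
position: [0.4857, 0.0474, 0.1507]
eef_rot: [3.141, -0.0, 1.65]
force: [0.7, 0.1, -2.5]
finger_gap: 0.0289
grasp_force: 60.2
```

```bash
python3 - <<'E'
from h import *
s=sense();print(s["position"],s["eef_rot"],s["force"],s["finger_gap"])
a=snap("side");b=snap("wrist")
p=proj("side",[.4848,.048,.125])[0].astype(int);print(p)
crop=cv2.resize(a[p[0]-40:p[0]+35,p[1]-50:p[1]+50,::-1],(600,450),interpolation=cv2.INTER_CUBIC)
cv2.imwrite("pics/s5.png",np.hstack([crop[:,100:500]]+[cv2.resize(b[130:400,200:440,::-1],(400,450))]))
E
```

```text
[0.4856501  0.04739329 0.15071374] [ 3.14068187e+00 -3.41327196e-05  1.64970930e+00] [ 0.7166203   0.10700076 -2.50870401] 0.02893226149489779
[199 318]
```

View pics/s5.png

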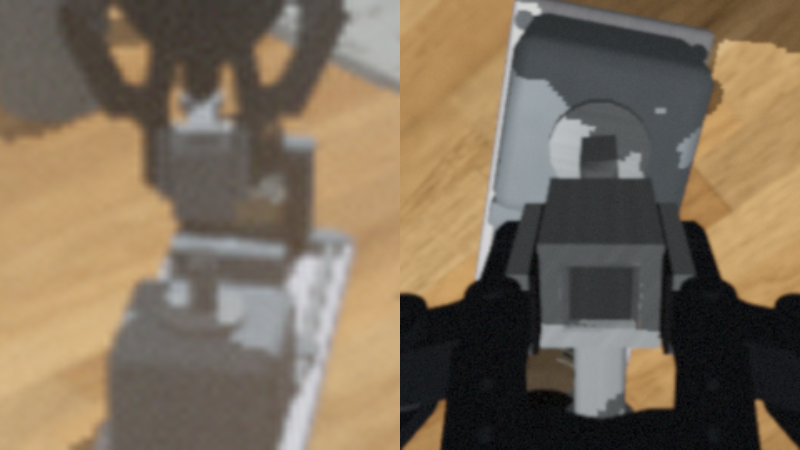

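The hub bore (right half, col ~602) lines up with the shaft (col ~600), and their edges are parallel. In the side view the shaft tip stands below the hub. I'll descend.

Request:
carry_out(
  plan=[
    [[-0.0005,-0.001,0.012,0,0,0,-1],[-0.0005,-0.001,0.024,0,0,0,-1],[-0.0005,-0.001,0.032,0,0,0,-1],[-0.0005,-0.001,0.036,0,0,0,-1],[-0.0005,-0.001,0.04,0,0,0,-1],[-0.0005,-0.001,0.04,0,0,0,-1]],
  ],
)

```text
time: 8.95
position: [0.4849, 0.0464, 0.1096]
eef_rot: [3.141, -0.0, 1.649]
force: [7.6, 0.4, -7.2]
finger_gap: 0.029
grasp_force: 60.3
```

Request:
carry_out(
  plan=[
    [[0,0.001,0,0,0,0,-1],[0,0.001,0.006,0,0,0,-1],[0,0.001,0.011,0,0,0,-1],[0,0.001,0.015,0,0,0,-1],[0,0.001,0.0165,0,0,0,-1],[0,0.001,0.0165,0,0,0,-1]],
  ],
)

```text
time: 9.7
position: [0.4853, 0.0465, 0.0932]
eef_rot: [-3.141, -0.0, 1.649]
force: [-0.9, -0.1, -2.5]
finger_gap: 0.0293
grasp_force: 60.7
```

Request:
carry_out(
  plan=[
    [[0,0,0,0,0,0,0],[0,0,0,0,0,0,0.5],[0,0,0,0,0,0,1],[0,0,-0.03,0,0,0,1],[0,0,-0.07,0,0,0,1],[0,0,-0.095,0,0,0,1],[-0.03,0,-0.095,0,0,0,1],[-0.05,0,-0.095,0,0,0,1],[-0.05,0,-0.08,0,0,0,1],[-0.05,0,-0.08,0,0,0,1]],
  ],
)

```text
time: 10.95
position: [0.4886, -0.0029, 0.1718]
eef_rot: [-3.139, -0.001, 1.649]
force: [0.2, -0.1, 0.4]
finger_gap: 0.0853
grasp_force: 0.0
```

```bash
python3 - <<'E'
from h import *
s=sense();print(s["position"],s["force"],s["finger_gap"])
snap("side");c=cam("side")
for n,z in(("crank_hub",.104),("crank_knob",.1405),("jaw_face",.06)):
    print(n,[(round(x["conf"],2),np.round(x["location"],1),at_z("side",x["location"],z,c).round(4)) for x in cams.place_of(n,"side")[:4]])
c=cam("wrist");snap("wrist","w6.png")
for n,z in(("crank_hub",.104),("crank_knob",.1405),("jaw_face",.06),("jar_mid",.0645)):
    print(n,[(round(x["conf"],2),np.round(x["location"],1),at_z("wrist",x["location"],z,c).round(4)) for x in cams.place_of(n,"wrist")[:4]])
print(proj("wrist",[[.4853,.0465,.104],[.4892,-.0033,.1405]],c))
E
```

```text
[ 0.48863354 -0.00287149  0.17181445] [ 0.19071924 -0.05414121  0.40179769] 0.08532086786054849
crank_hub [(0.87, array([284.8, 383.1]), array([0.3243, 0.3768, 0.104 ])), (0.73, array([193.6, 326.3]), array([ 0.4639, -0.023 ,  0.104 ])), (0.52, array([256.3, 348.3]), array([0.3991, 0.2815, 0.104 ]))]
crank_knob [(0.61, array([249.9, 374. ]), array([0.3419, 0.3011, 0.1405])), (0.56, array([251.9, 338. ]), array([0.4242, 0.3135, 0.1405])), (0.51, array([183.5, 319.6]), array([ 0.4842, -0.0184,  0.1405]))]
jaw_face [(0.57, array([200.4, 321.3]), array([ 0.4806, -0.0566,  0.06  ])), (0.43, array([205.5, 315.9]), array([ 0.4958, -0.024 ,  0.06  ]))]
crank_hub [(0.92, array([144.3, 318.4]), array([0.4844, 0.0459, 0.104 ]))]
crank_knob [(0.67, array([242.7, 319.5]), array([ 0.4893, -0.0054,  0.1405]))]
jaw_face [(0.91, array([240.8, 299.3]), array([ 0.475, -0.045,  0.06 ]))]
jar_mid [(0.84, array([286.7, 289.8]), array([ 0.4695, -0.088 ,  0.0645]))]
[[143.4393918  319.842023  ]
 [239.48733784 319.64187865]]
```

View pics/w6.png

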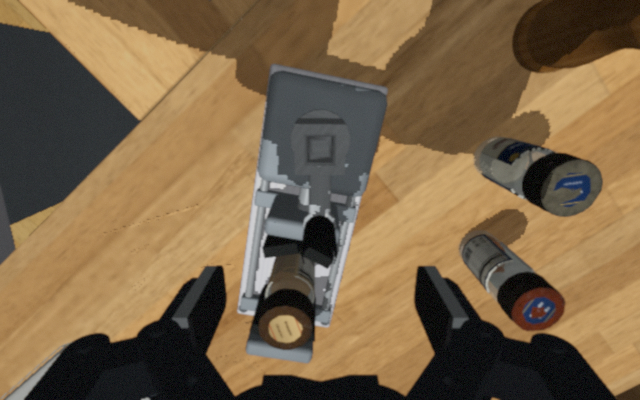

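The picture shows the crank seated flat on the collar (hub at 147, 319), the knob at (240, 319) and the jaw still well clear of the jar lid (325, 286). I'll take the knob now.

Request:
carry_out(
  plan=[
    [[-0.001,0.001,0.015,0,0,0,1],[-0.001,0.001,0.03,0,0,0,1],[-0.001,0.001,0.045,0,0,0,1],[-0.001,0.001,0.045,0,0,0,0],[-0.001,0.001,0.045,0,0,0,-0.6],[-0.001,0.001,0.045,0,0,0,-1],[-0.001,0.001,0.045,0,0,0,-1],[-0.001,0.001,0.045,0,0,0,-1],[-0.001,0.001,0.045,0,0,0,-1]],
  ],
  squeeze=35,
)

```text
time: 12.52
position: [0.4906, -0.0044, 0.1287]
eef_rot: [3.141, 0.0, 1.649]
force: [0.2, -2.5, 5.3]
finger_gap: 0.019
grasp_force: 34.4
```

```bash
python3 - <<'E'
from h import *
s=sense();print(s["position"],s["force"],s["torque"],s["finger_gap"])
for i0 in range(0,20,5):
    print([[round(.05*(1-np.cos(t)),4),round(-.05*np.sin(t),4)] for t in np.radians(18*np.arange(i0+1,i0+6))])
E
```

```text
[ 0.49064833 -0.004443    0.12868327] [ 0.19219411 -2.48761665  5.28827083] [-0.3132701  -0.07387684 -0.01049615] 0.019001932140045856
[[np.float64(0.0024), np.float64(-0.0155)], [np.float64(0.0095), np.float64(-0.0294)], [np.float64(0.0206), np.float64(-0.0405)], [np.float64(0.0345), np.float64(-0.0476)], [np.float64(0.05), np.float64(-0.05)]]
[[np.float64(0.0655), np.float64(-0.0476)], [np.float64(0.0794), np.float64(-0.0405)], [np.float64(0.0905), np.float64(-0.0294)], [np.float64(0.0976), np.float64(-0.0155)], [np.float64(0.1), np.float64(-0.0)]]
[[np.float64(0.0976), np.float64(0.0155)], [np.float64(0.0905), np.float64(0.0294)], [np.float64(0.0794), np.float64(0.0405)], [np.float64(0.0655), np.float64(0.0476)], [np.float64(0.05), np.float64(0.05)]]
[[np.float64(0.0345), np.float64(0.0476)], [np.float64(0.0206), np.float64(0.0405)], [np.float64(0.0095), np.float64(0.0294)], [np.float64(0.0024), np.float64(0.0155)], [np.float64(0.0), np.float64(0.0)]]
```

Request:
carry_out(
  plan=[
    [[0.0024,-0.0155,-0.0005,0,0,0,-1],[0.0095,-0.0294,-0.0005,0,0,0,-1],[0.0206,-0.0405,-0.0005,0,0,0,-1],[0.0345,-0.0476,-0.0005,0,0,0,-1],[0.05,-0.05,-0.0005,0,0,0,-1]],
  ],
)

```text
time: 13.15
position: [0.4358, 0.0411, 0.129]
eef_rot: [-3.14, 0.002, 1.648]
force: [-0.2, -7.6, 2.6]
finger_gap: 0.0191
grasp_force: 35.0
```

```bash
cat > f.py <<'E'
from h import *
s=sense();M=R.from_euler("xyz",s["eef_rot"])
C=np.array([.4867,.0454]) # circle centre of TCP in world (start + 50 mm)
d=s["position"][:2]-C;ph=np.arctan2(d[1],d[0]);rad=d/np.hypot(*d);tan=np.array([rad[1],-rad[0]])
F=s["force"];print("t",s["time"],"rad mm",np.hypot(*d).round(5),"phi",ph.round(3),"turned",((-1.493-ph)%(2*np.pi)).round(3),"Ftan(resist)",-(F[:2]@tan).round(2),"Frad",(F[:2]@rad).round(2),"Fz",F[2].round(2),"v",np.abs(s["joint_vel"]).max().round(3), "Ttool",M.inv().apply(s["torque"]).round(2), s["position"].round(4))
E
python3 f.py
```

```text
t 13.15 rad mm 0.05106 phi -3.056 turned 1.563 Ftan(resist) 7.6 Frad 0.83 Fz 2.6 v 0.28 Ttool [-0.01 -1.48  0.04] [0.4358 0.0411 0.129 ]
```

Request:
carry_out(
  plan=[
    [[0.0155,0.0024,0,0,0,0,-1],[0.0294,0.0095,0,0,0,0,-1],[0.0405,0.0206,0,0,0,0,-1],[0.0476,0.0345,0,0,0,0,-1],[0.05,0.05,0,0,0,0,-1],[0.0476,0.0655,0,0,0,0,-1],[0.0405,0.0794,0,0,0,0,-1],[0.0294,0.0905,0,0,0,0,-1],[0.0155,0.0976,0,0,0,0,-1],[0,0.1,0,0,0,0,-1]],
  ],
)

```text
time: 14.4
position: [0.536, 0.0501, 0.1287]
eef_rot: [-3.14, -0.002, 1.649]
force: [-8.8, 8.9, 5.1]
finger_gap: 0.019
grasp_force: 35.4
```

```bash
python3 f.py
```

```text
t 14.4 rad mm 0.04949 phi 0.095 turned 4.695 Ftan(resist) 9.66 Frad -7.95 Fz 5.06 v 0.229 Ttool [1.61 1.58 0.01] [0.536  0.0501 0.1287]
```

Request:
carry_out(
  plan=[
    [[-0.0155,-0.0029,-0.0005,0,0,0,-1],[-0.0294,-0.01,-0.0005,0,0,0,-1],[-0.0405,-0.0211,-0.0005,0,0,0,-1],[-0.0476,-0.035,-0.0005,0,0,0,-1],[-0.05,-0.0505,-0.0005,0,0,0,-1],[-0.0476,-0.066,-0.0005,0,0,0,-1],[-0.0405,-0.0799,-0.0005,0,0,0,-1],[-0.0294,-0.091,-0.0005,0,0,0,-1],[-0.0155,-0.0981,-0.0005,0,0,0,-1],[0,-0.1005,-0.0005,0,0,0,-1]],
  ],
)

```text
time: 15.65
position: [0.4356, 0.0413, 0.1292]
eef_rot: [-3.141, 0.001, 1.648]
force: [7.1, -7.3, -5.3]
finger_gap: 0.0185
grasp_force: 35.0
```

```bash
python3 f.py
```

```text
t 15.65 rad mm 0.05122 phi -3.061 turned 1.568 Ftan(resist) 7.9 Frad -6.49 Fz -5.3 v 0.279 Ttool [-1.23 -1.26 -0.03] [0.4356 0.0413 0.1292]
```

Request:
carry_out(
  plan=[
    [[0.0154,0.0027,0.0002,0,0,0,-1],[0.0292,0.0098,0.0002,0,0,0,-1],[0.0402,0.0208,0.0002,0,0,0,-1],[0.0473,0.0346,0.0002,0,0,0,-1],[0.0497,0.05,0.0002,0,0,0,-1],[0.0473,0.0654,0.0002,0,0,0,-1],[0.0402,0.0792,0.0002,0,0,0,-1],[0.0292,0.0902,0.0002,0,0,0,-1],[0.0154,0.0973,0.0002,0,0,0,-1],[0,0.0997,0.0002,0,0,0,-1]],
  ],
)

```text
time: 16.9
position: [0.5356, 0.0501, 0.129]
eef_rot: [-3.141, -0.002, 1.649]
force: [-4.9, 7.9, 0.4]
finger_gap: 0.0185
grasp_force: 35.8
```

```bash
python3 f.py
```

```text
t 16.9 rad mm 0.04916 phi 0.096 turned 4.694 Ftan(resist) 8.37 Frad -4.09 Fz 0.37 v 0.229 Ttool [0.73 1.49 0.03] [0.5356 0.0501 0.129 ]
```

Request:
carry_out(
  plan=[
    [[-0.0154,-0.0027,0,0,0,0,-1],[-0.0292,-0.0098,0,0,0,0,-1],[-0.0402,-0.0208,0,0,0,0,-1],[-0.0473,-0.0346,0,0,0,0,-1],[-0.0497,-0.0499,0,0,0,0,-1]],
  ],
)

```text
time: 17.52
position: [0.4901, -0.0043, 0.1292]
eef_rot: [3.14, -0.0, 1.649]
force: [7.2, 4.4, -4.5]
finger_gap: 0.0187
grasp_force: 35.4
```

```bash
python3 f.py; python3 - <<'E'
from h import *
c=cam("wrist");snap("wrist")
for n,z in(("jaw_face",.06),("jar_mid",.0645)):
    print(n,[(round(x["conf"],2),np.round(x["location"],1),at_z("wrist",x["location"],z,c).round(4)) for x in cams.place_of(n,"wrist")[:3]])
E
python3 f.py
python3 - <<'E'
import numpy as np
# 10 rows of 0.1 rad from theta=0 radius .0497: disp = r(1-cos, -sin)
print([[round(.0497*(1-np.cos(t)),4),round(-.0497*np.sin(t),4)] for t in .1*np.arange(1,17)])
E
```

```text
t 17.525 rad mm 0.04978 phi -1.503 turned 0.01 Ftan(resist) 7.46 Frad -3.86 Fz -4.51 v 0.27 Ttool [-1.38  0.67  0.02] [ 0.4901 -0.0043  0.1292]
jaw_face [(0.72, array([304.2, 286.4]), array([ 0.4705, -0.0781,  0.06  ])), (0.66, array([268.4, 497.8]), array([ 0.6219, -0.0352,  0.06  ]))]
jar_mid [(0.91, array([331.7, 283.5]), array([ 0.4697, -0.0998,  0.0645])), (0.48, array([284.8, 320.8]), array([ 0.4948, -0.0561,  0.0645]))]
t 17.675 rad mm 0.04957 phi -1.515 turned 0.022 Ftan(resist) 0.08 Frad 1.23 Fz -0.92 v 0.017 Ttool [-0.02 -0.27  0.02] [ 0.4895 -0.0041  0.1291]
[[np.float64(0.0002), np.float64(-0.005)], [np.float64(0.001), np.float64(-0.0099)], [np.float64(0.0022), np.float64(-0.0147)], [np.float64(0.0039), np.float64(-0.0194)], [np.float64(0.0061), np.float64(-0.0238)], [np.float64(0.0087), np.float64(-0.0281)], [np.float64(0.0117), np.float64(-0.032)], [np.float64(0.0151), np.float64(-0.0357)], [np.float64(0.0188), np.float64(-0.0389)], [np.float64(0.0228), np.float64(-0.0418)], [np.float64(0.0272), np.float64(-0.0443)], [np.float64(0.0317), np.float64(-0.0463)], [np.float64(0.0364), np.float64(-0.0479)], [np.float64(0.0413), np.float64(-0.049)], [np.float64(0.0462), np.float64(-0.0496)], [np.float64(0.0512), np.float64(-0.0497)]]
```

```bash
cat >> f.py <<'E'
import sys
if len(sys.argv)>1:
    t0=float(sys.argv[1]);st=.05
    for n in(5,):
        print("next",[[float(round(.0497*(np.cos(t0)-np.cos(t)),4)),float(round(-.0497*(np.sin(t)-np.sin(t0)),4))] for t in t0+st*np.arange(1,n+1)])
E
python3 f.py 0; python3 f.py 0.2|tail -1;python3 f.py 0.4|tail -1;python3 f.py 0.6|tail -1;python3 f.py 0.8|tail -1
```

```text
t 17.675 rad mm 0.04957 phi -1.515 turned 0.022 Ftan(resist) 0.08 Frad 1.23 Fz -0.92 v 0.017 Ttool [-0.02 -0.27  0.02] [ 0.4895 -0.0041  0.1291]
next [[0.0001, -0.0025], [0.0002, -0.005], [0.0006, -0.0074], [0.001, -0.0099], [0.0015, -0.0123]]
next [[0.0006, -0.0024], [0.0012, -0.0048], [0.002, -0.0072], [0.0029, -0.0095], [0.004, -0.0117]]
next [[0.001, -0.0023], [0.0022, -0.0045], [0.0034, -0.0066], [0.0048, -0.0087], [0.0062, -0.0107]]
next [[0.0015, -0.002], [0.003, -0.004], [0.0047, -0.0058], [0.0064, -0.0076], [0.0082, -0.0093]]
next [[0.0018, -0.0017], [0.0037, -0.0033], [0.0057, -0.0048], [0.0078, -0.0062], [0.0099, -0.0075]]
```

Request:
carry_out(
  plan=[
    [[0,-0.0025,0,0,0,0,-1],[0.0002,-0.005,0,0,0,0,-1],[0.0006,-0.0074,0,0,0,0,-1],[0.001,-0.0099,0,0,0,0,-1]],
  ],
)

```text
time: 18.18
position: [0.4806, -0.0039, 0.1293]
eef_rot: [3.14, 0.0, 1.649]
force: [5.8, -2.9, -1.8]
finger_gap: 0.0184
grasp_force: 35.7
```

```bash
python3 f.py
```

```text
t 18.175 rad mm 0.04967 phi -1.693 turned 0.2 Ftan(resist) 6.12 Frad 2.12 Fz -1.8 v 0.045 Ttool [-1.23 -0.6  -0.04] [ 0.4806 -0.0039  0.1293]
```

Request:
carry_out(
  plan=[
    [[0.0006,-0.0024,0,0,0,0,-1],[0.0012,-0.0048,0,0,0,0,-1],[0.002,-0.0072,0,0,0,0,-1],[0.0029,-0.0095,0,0,0,0,-1]],
  ],
)

```text
time: 18.68
position: [0.4709, -0.0019, 0.1293]
eef_rot: [3.14, 0.001, 1.649]
force: [5.7, -4.4, -0.5]
finger_gap: 0.0189
grasp_force: 35.7
```

```bash
python3 f.py
```

```text
t 18.675 rad mm 0.04989 phi -1.894 turned 0.401 Ftan(resist) 6.8 Frad 2.37 Fz -0.47 v 0.04 Ttool [-1.   -0.88 -0.02] [ 0.4709 -0.0019  0.1293]
```

Request:
carry_out(
  plan=[
    [[0.001,-0.0023,0,0,0,0,-1],[0.0022,-0.0045,0,0,0,0,-1],[0.0034,-0.0066,0,0,0,0,-1]],
  ],
)

```text
time: 19.05
position: [0.4639, 0.0009, 0.1293]
eef_rot: [3.141, 0.001, 1.649]
force: [5.4, -6.0, 0.0]
finger_gap: 0.0191
grasp_force: 35.7
```

```bash
python3 f.py .55
```

```text
t 19.05 rad mm 0.05001 phi -2.043 turned 0.55 Ftan(resist) 7.5 Frad 2.9 Fz 0.01 v 0.038 Ttool [-0.84 -1.09 -0.06] [0.4639 0.0009 0.1293]
next [[0.0014, -0.0021], [0.0028, -0.0041], [0.0044, -0.006], [0.006, -0.0079], [0.0077, -0.0097]]
```

Request:
carry_out(
  plan=[
    [[0.0014,-0.0021,0,0,0,0,-1],[0.0028,-0.0041,0,0,0,0,-1],[0.0044,-0.006,0,0,0,0,-1]],
  ],
)

```text
time: 19.42
position: [0.4575, 0.0046, 0.1293]
eef_rot: [3.141, 0.001, 1.649]
force: [4.1, -7.6, 0.7]
finger_gap: 0.0186
grasp_force: 35.8
```

```bash
python3 f.py .7; python3 - <<'E'
from h import *
c=cam("wrist");snap("wrist","w7.png")
for n,z in(("jaw_face",.06),("jar_mid",.0645)):
    print(n,[(round(x["conf"],2),np.round(x["location"],1),at_z("wrist",x["location"],z,c).round(4)) for x in cams.place_of(n,"wrist")[:3]])
E
python3 f.py
```

```text
t 19.425 rad mm 0.05014 phi -2.192 turned 0.699 Ftan(resist) 7.72 Frad 3.78 Fz 0.69 v 0.034 Ttool [-0.57 -1.41  0.01] [0.4575 0.0046 0.1293]
next [[0.0016, -0.0019], [0.0034, -0.0036], [0.0052, -0.0053], [0.0071, -0.0069], [0.0091, -0.0084]]
jaw_face [(0.73, array([315.8, 329.7]), array([ 0.4715, -0.0774,  0.06  ]))]
jar_mid [(0.72, array([342.2, 322.4]), array([ 0.4676, -0.0989,  0.0645])), (0.69, array([ 41.2, 622.8]), array([0.6189, 0.1253, 0.0645]))]
t 19.575 rad mm 0.05013 phi -2.195 turned 0.702 Ftan(resist) 5.35 Frad 3.67 Fz 0.12 v 0.003 Ttool [-0.36 -1.24 -0.03] [0.4574 0.0047 0.1293]
```

Request:
carry_out(
  plan=[
    [[0.0014,-0.0021,0,0,0,0,-1],[0.0032,-0.0038,0,0,0,0,-1],[0.005,-0.0055,0,0,0,0,-1]],
  ],
)

```text
time: 19.95
position: [0.4516, 0.0092, 0.1292]
eef_rot: [3.141, 0.001, 1.649]
force: [3.5, -6.7, 0.3]
finger_gap: 0.019
grasp_force: 35.7
```

```bash
python3 f.py .85
```

```text
t 19.95 rad mm 0.0504 phi -2.342 turned 0.849 Ftan(resist) 7.23 Frad 2.38 Fz 0.25 v 0.032 Ttool [-0.57 -1.2  -0.06] [0.4516 0.0092 0.1292]
next [[0.0019, -0.0016], [0.0039, -0.0031], [0.0059, -0.0045], [0.0081, -0.0058], [0.0103, -0.007]]
```

Request:
carry_out(
  plan=[
    [[0.0018,-0.0017,0,0,0,0,-1],[0.0038,-0.0032,0,0,0,0,-1],[0.0058,-0.0046,0,0,0,0,-1],[0.008,-0.0059,0,0,0,0,-1]],
  ],
)

```text
time: 20.45
position: [0.4449, 0.0168, 0.1292]
eef_rot: [3.141, 0.001, 1.649]
force: [1.9, -6.2, -0.3]
finger_gap: 0.0186
grasp_force: 35.7
```

```bash
python3 f.py 1.05
```

```text
t 20.45 rad mm 0.0506 phi -2.542 turned 1.049 Ftan(resist) 6.18 Frad 1.88 Fz -0.33 v 0.034 Ttool [-0.35 -1.28  0.02] [0.4449 0.0168 0.1292]
next [[0.0022, -0.0012], [0.0044, -0.0023], [0.0067, -0.0032], [0.0091, -0.0041], [0.0114, -0.0048]]
```

Still free winding at about 6 N.

Request:
carry_out(
  plan=[
    [[0.0022,-0.0012,0,0,0,0,-1],[0.0044,-0.0023,0,0,0,0,-1],[0.0067,-0.0032,0,0,0,0,-1],[0.0091,-0.0041,0,0,0,0,-1]],
  ],
)

```text
time: 20.95
position: [0.44, 0.0255, 0.1291]
eef_rot: [-3.141, 0.001, 1.649]
force: [0.9, -7.3, 1.3]
finger_gap: 0.0189
grasp_force: 35.8
```

```bash
python3 f.py 1.25;python3 f.py 1.45|tail -1;python3 f.py 1.65|tail -1;python3 f.py 1.85|tail -1
```

```text
t 20.95 rad mm 0.05078 phi -2.739 turned 1.246 Ftan(resist) 7.08 Frad 2.01 Fz 1.31 v 0.041 Ttool [-0.08 -1.33 -0.01] [0.44   0.0255 0.1291]
next [[0.0024, -0.0007], [0.0048, -0.0013], [0.0072, -0.0018], [0.0097, -0.0022], [0.0122, -0.0024]]
next [[0.0025, -0.0002], [0.005, -0.0004], [0.0074, -0.0003], [0.0099, -0.0002], [0.0124, 0.0001]]
next [[0.0025, 0.0003], [0.0049, 0.0006], [0.0074, 0.0011], [0.0098, 0.0018], [0.0121, 0.0025]]
next [[0.0024, 0.0007], [0.0047, 0.0016], [0.007, 0.0026], [0.0092, 0.0037], [0.0114, 0.0049]]
```

Request:
carry_out(
  plan=[
    [[0.0024,-0.0007,0,0,0,0,-1],[0.0048,-0.0013,0,0,0,0,-1],[0.0072,-0.0018,0,0,0,0,-1],[0.0097,-0.0022,0,0,0,0,-1]],
  ],
)

```text
time: 21.45
position: [0.4368, 0.035, 0.1291]
eef_rot: [-3.141, 0.001, 1.649]
force: [-0.7, -7.6, 0.4]
finger_gap: 0.0188
grasp_force: 35.9
```

```bash
python3 f.py
```

```text
t 21.45 rad mm 0.05093 phi -2.936 turned 1.443 Ftan(resist) 7.33 Frad 2.25 Fz 0.38 v 0.044 Ttool [ 0.25 -1.41  0.03] [0.4368 0.035  0.1291]
```

Request:
carry_out(
  plan=[
    [[0.0025,-0.0004,0,0,0,0,-1],[0.005,-0.0006,0,0,0,0,-1],[0.0074,-0.0005,0,0,0,0,-1],[0.0099,-0.0004,0,0,0,0,-1]],
  ],
)

```text
time: 21.95
position: [0.4356, 0.0449, 0.1291]
eef_rot: [-3.141, 0.001, 1.649]
force: [-1.3, -7.5, 1.5]
finger_gap: 0.019
grasp_force: 35.8
```

```bash
python3 f.py
```

```text
t 21.95 rad mm 0.05107 phi -3.132 turned 1.639 Ftan(resist) 7.44 Frad 1.41 Fz 1.53 v 0.048 Ttool [ 0.24 -1.28  0.03] [0.4356 0.0449 0.1291]
```

Request:
carry_out(
  plan=[
    [[0.0025,0.0002,0,0,0,0,-1],[0.0049,0.0005,0,0,0,0,-1],[0.0074,0.001,0,0,0,0,-1],[0.0098,0.0017,0,0,0,0,-1]],
  ],
)

```text
time: 22.45
position: [0.4365, 0.0548, 0.129]
eef_rot: [-3.14, 0.001, 1.649]
force: [-3.7, -6.2, 2.3]
finger_gap: 0.019
grasp_force: 35.9
```

```bash
python3 f.py; for t in 2.05 2.25 2.45 2.65 2.85 3.05 3.25; do python3 f.py $t|tail -1;done
```

```text
t 22.45 rad mm 0.05113 phi 2.956 turned 1.834 Ftan(resist) 6.76 Frad 2.48 Fz 2.3 v 0.046 Ttool [ 0.62 -1.19 -0.02] [0.4365 0.0548 0.129 ]
next [[0.0022, 0.0012], [0.0043, 0.0025], [0.0063, 0.0039], [0.0083, 0.0054], [0.0102, 0.007]]
next [[0.0019, 0.0016], [0.0037, 0.0033], [0.0054, 0.0051], [0.0071, 0.007], [0.0086, 0.0089]]
next [[0.0015, 0.002], [0.003, 0.004], [0.0043, 0.0061], [0.0055, 0.0082], [0.0067, 0.0105]]
next [[0.0011, 0.0022], [0.0021, 0.0045], [0.003, 0.0068], [0.0038, 0.0092], [0.0044, 0.0116]]
next [[0.0007, 0.0024], [0.0012, 0.0048], [0.0016, 0.0073], [0.0019, 0.0097], [0.0021, 0.0122]]
next [[0.0002, 0.0025], [0.0002, 0.005], [0.0001, 0.0074], [-0.0001, 0.0099], [-0.0004, 0.0124]]
next [[-0.0003, 0.0025], [-0.0008, 0.0049], [-0.0014, 0.0073], [-0.0021, 0.0097], [-0.0029, 0.0121]]
```

Request:
carry_out(
  plan=[
    [[0.0024,0.0007,-0.0001,0,0,0,-1],[0.0047,0.0016,-0.0001,0,0,0,-1],[0.007,0.0026,-0.0001,0,0,0,-1],[0.0092,0.0037,-0.0001,0,0,0,-1]],
  ],
)

```text
time: 22.95
position: [0.4392, 0.0644, 0.129]
eef_rot: [-3.14, 0.001, 1.649]
force: [-3.3, -7.1, 2.0]
finger_gap: 0.0186
grasp_force: 35.9
```

```bash
python3 f.py
```

```text
t 22.95 rad mm 0.05114 phi 2.761 turned 2.029 Ftan(resist) 7.8 Frad 0.42 Fz 1.98 v 0.043 Ttool [ 0.79 -1.07  0.03] [0.4392 0.0644 0.129 ]
```

Request:
carry_out(
  plan=[
    [[0.0022,0.0012,0,0,0,0,-1],[0.0043,0.0025,0,0,0,0,-1]],
  ],
)

```text
time: 23.2
position: [0.4413, 0.0689, 0.129]
eef_rot: [-3.14, 0.001, 1.649]
force: [-5.1, -6.4, 2.9]
finger_gap: 0.0187
grasp_force: 36.0
```

```bash
python3 f.py 2.15
```

```text
t 23.2 rad mm 0.05113 phi 2.664 turned 2.126 Ftan(resist) 8.02 Frad 1.58 Fz 2.9 v 0.042 Ttool [ 0.88 -1.04  0.  ] [0.4413 0.0689 0.129 ]
next [[0.002, 0.0014], [0.004, 0.0029], [0.0059, 0.0045], [0.0077, 0.0062], [0.0094, 0.008]]
```

Request:
carry_out(
  plan=[
    [[0.002,0.0014,-0.0001,0,0,0,-1],[0.004,0.0029,-0.0001,0,0,0,-1],[0.0059,0.0045,-0.0001,0,0,0,-1]],
  ],
)

```text
time: 23.58
position: [0.4452, 0.0752, 0.129]
eef_rot: [-3.139, 0.001, 1.649]
force: [-5.8, -5.9, 2.7]
finger_gap: 0.0187
grasp_force: 35.9
```

```bash
python3 f.py 2.3
```

```text
t 23.575 rad mm 0.05105 phi 2.519 turned 2.272 Ftan(resist) 8.14 Frad 1.27 Fz 2.69 v 0.038 Ttool [ 0.96 -0.89  0.05] [0.4452 0.0752 0.129 ]
next [[0.0018, 0.0017], [0.0035, 0.0035], [0.0052, 0.0054], [0.0067, 0.0073], [0.0081, 0.0093]]
```

Request:
carry_out(
  plan=[
    [[0.0018,0.0017,-0.0002,0,0,0,-1],[0.0035,0.0035,-0.0002,0,0,0,-1],[0.0052,0.0054,-0.0002,0,0,0,-1]],
  ],
)

```text
time: 23.95
position: [0.4501, 0.0809, 0.1291]
eef_rot: [-3.139, 0.001, 1.649]
force: [-5.3, -4.4, 0.6]
finger_gap: 0.0185
grasp_force: 35.8
```

```bash
python3 f.py 2.45
```

```text
t 23.95 rad mm 0.05099 phi 2.373 turned 2.418 Ftan(resist) 6.88 Frad 0.77 Fz 0.64 v 0.038 Ttool [ 0.97 -0.81  0.01] [0.4501 0.0809 0.1291]
next [[0.0015, 0.002], [0.003, 0.004], [0.0043, 0.0061], [0.0055, 0.0082], [0.0067, 0.0105]]
```

Back to 6.9 N once the downward press is relieved, so it is still winding free.

Request:
carry_out(
  plan=[
    [[0.0015,0.002,0,0,0,0,-1],[0.003,0.004,0,0,0,0,-1],[0.0043,0.0061,0,0,0,0,-1],[0.0055,0.0082,0,0,0,0,-1]],
  ],
)

```text
time: 24.45
position: [0.4577, 0.0871, 0.129]
eef_rot: [-3.139, 0.0, 1.649]
force: [-6.5, -3.1, 1.2]
finger_gap: 0.0183
grasp_force: 35.9
```

```bash
python3 f.py
```

```text
t 24.45 rad mm 0.05083 phi 2.178 turned 2.612 Ftan(resist) 7.08 Frad 1.15 Fz 1.22 v 0.04 Ttool [ 1.25 -0.43  0.08] [0.4577 0.0871 0.129 ]
```

Request:
carry_out(
  plan=[
    [[0.0011,0.0022,0,0,0,0,-1],[0.0021,0.0045,0,0,0,0,-1],[0.003,0.0068,0,0,0,0,-1],[0.0038,0.0092,0,0,0,0,-1]],
  ],
)

```text
time: 24.95
position: [0.4665, 0.0918, 0.129]
eef_rot: [-3.138, -0.0, 1.649]
force: [-7.1, -1.2, 2.2]
finger_gap: 0.0192
grasp_force: 36.0
```

```bash
python3 f.py; python3 - <<'E'
from h import *
c=cam("wrist");snap("wrist","w8.png")
for n,z in(("jaw_face",.06),("jar_mid",.0645)):
    print(n,[(round(x["conf"],2),np.round(x["location"],1),at_z("wrist",x["location"],z,c).round(4)) for x in cams.place_of(n,"wrist")[:3]])
E
```

```text
t 24.95 rad mm 0.05065 phi 1.981 turned 2.809 Ftan(resist) 7.03 Frad 1.74 Fz 2.24 v 0.043 Ttool [ 1.36 -0.16  0.01] [0.4665 0.0918 0.129 ]
jaw_face []
jar_mid []
```

Request:
carry_out(
  plan=[
    [[0.0007,0.0024,-0.0001,0,0,0,-1],[0.0012,0.0048,-0.0001,0,0,0,-1],[0.0016,0.0073,-0.0001,0,0,0,-1],[0.0019,0.0097,-0.0001,0,0,0,-1]],
  ],
)

```text
time: 25.6
position: [0.476, 0.0946, 0.1291]
eef_rot: [-3.138, -0.0, 1.649]
force: [-7.2, 1.3, 2.9]
finger_gap: 0.0189
grasp_force: 36.0
```

```bash
python3 f.py
```

```text
t 25.6 rad mm 0.05038 phi 1.785 turned 3.005 Ftan(resist) 6.72 Frad 2.81 Fz 2.87 v 0.041 Ttool [1.32 0.16 0.02] [0.476  0.0946 0.1291]
```

Request:
carry_out(
  plan=[
    [[0.0003,0.0025,-0.0001,0,0,0,-1],[0.0004,0.005,-0.0001,0,0,0,-1],[0.0003,0.0074,-0.0001,0,0,0,-1],[0.0001,0.0099,-0.0001,0,0,0,-1]],
  ],
)

```text
time: 26.1
position: [0.4859, 0.0956, 0.1291]
eef_rot: [-3.138, -0.001, 1.649]
force: [-7.3, 1.4, 0.6]
finger_gap: 0.0188
grasp_force: 35.9
```

```bash
python3 f.py
```

```text
t 26.1 rad mm 0.05017 phi 1.588 turned 3.203 Ftan(resist) 7.32 Frad 1.49 Fz 0.57 v 0.043 Ttool [1.25 0.3  0.07] [0.4859 0.0956 0.1291]
```

Request:
carry_out(
  plan=[
    [[-0.0003,0.0025,0,0,0,0,-1],[-0.0008,0.0049,0,0,0,0,-1],[-0.0013,0.0073,0,0,0,0,-1],[-0.002,0.0097,0,0,0,0,-1]],
  ],
)

```text
time: 26.6
position: [0.4957, 0.0945, 0.1292]
eef_rot: [-3.139, -0.001, 1.649]
force: [-7.0, 3.3, 1.4]
finger_gap: 0.019
grasp_force: 35.9
```

```bash
python3 f.py;for t in 3.45 3.6 3.75 3.9 4.05 4.2 4.35 4.5; do python3 f.py $t|tail -1;done
```

```text
t 26.6 rad mm 0.04992 phi 1.389 turned 3.401 Ftan(resist) 7.47 Frad 1.96 Fz 1.44 v 0.039 Ttool [ 1.17  0.61 -0.01] [0.4957 0.0945 0.1292]
next [[-0.0008, 0.0023], [-0.0017, 0.0047], [-0.0028, 0.0069], [-0.0039, 0.0091], [-0.0052, 0.0112]]
next [[-0.0012, 0.0022], [-0.0024, 0.0043], [-0.0038, 0.0064], [-0.0053, 0.0084], [-0.0068, 0.0103]]
next [[-0.0015, 0.002], [-0.003, 0.0039], [-0.0047, 0.0058], [-0.0065, 0.0075], [-0.0083, 0.0092]]
next [[-0.0018, 0.0018], [-0.0036, 0.0034], [-0.0055, 0.005], [-0.0075, 0.0065], [-0.0096, 0.0079]]
next [[-0.002, 0.0015], [-0.0041, 0.0029], [-0.0062, 0.0041], [-0.0084, 0.0053], [-0.0106, 0.0063]]
next [[-0.0022, 0.0012], [-0.0044, 0.0022], [-0.0067, 0.0032], [-0.0091, 0.004], [-0.0115, 0.0047]]
next [[-0.0023, 0.0008], [-0.0047, 0.0015], [-0.0071, 0.0021], [-0.0096, 0.0026], [-0.012, 0.0029]]
next [[-0.0024, 0.0005], [-0.0049, 0.0008], [-0.0074, 0.001], [-0.0099, 0.0011], [-0.0123, 0.0011]]
```

Request:
carry_out(
  plan=[
    [[-0.0007,0.0024,0,0,0,0,-1],[-0.0016,0.0048,0,0,0,0,-1],[-0.0027,0.007,0,0,0,0,-1]],
  ],
)

```text
time: 26.98
position: [0.5029, 0.0924, 0.1291]
eef_rot: [-3.139, -0.001, 1.649]
force: [-7.1, 3.9, 2.1]
finger_gap: 0.0188
grasp_force: 35.9
```

```bash
python3 f.py
```

```text
t 26.975 rad mm 0.04974 phi 1.238 turned 3.552 Ftan(resist) 8.02 Frad 1.36 Fz 2.09 v 0.039 Ttool [ 1.06  0.8  -0.03] [0.5029 0.0924 0.1291]
```

Request:
carry_out(
  plan=[
    [[-0.0012,0.0022,-0.0001,0,0,0,-1],[-0.0024,0.0043,-0.0001,0,0,0,-1],[-0.0038,0.0064,-0.0001,0,0,0,-1]],
  ],
)

```text
time: 27.35
position: [0.5097, 0.0893, 0.1292]
eef_rot: [-3.139, -0.001, 1.649]
force: [-5.4, 5.0, 0.2]
finger_gap: 0.0185
grasp_force: 35.8
```

```bash
python3 f.py
```

```text
t 27.35 rad mm 0.04952 phi 1.089 turned 3.701 Ftan(resist) 7.12 Frad 1.96 Fz 0.2 v 0.036 Ttool [ 0.9   0.92 -0.01] [0.5097 0.0893 0.1292]
```

Request:
carry_out(
  plan=[
    [[-0.0015,0.002,0,0,0,0,-1],[-0.003,0.0039,0,0,0,0,-1],[-0.0047,0.0058,0,0,0,0,-1]],
  ],
)

```text
time: 27.72
position: [0.5159, 0.0851, 0.1292]
eef_rot: [-3.139, -0.002, 1.649]
force: [-5.2, 5.3, -0.1]
finger_gap: 0.0189
grasp_force: 35.7
```

```bash
python3 f.py
```

```text
t 27.725 rad mm 0.04933 phi 0.936 turned 3.854 Ftan(resist) 7.38 Frad 1.18 Fz -0.05 v 0.032 Ttool [ 0.7   1.18 -0.05] [0.5159 0.0851 0.1292]
```

Request:
carry_out(
  plan=[
    [[-0.0018,0.0018,0,0,0,0,-1],[-0.0036,0.0034,0,0,0,0,-1],[-0.0055,0.005,0,0,0,0,-1],[-0.0075,0.0065,0,0,0,0,-1]],
  ],
)

```text
time: 28.22
position: [0.523, 0.0786, 0.1293]
eef_rot: [-3.139, -0.002, 1.65]
force: [-5.5, 10.1, 0.6]
finger_gap: 0.0191
grasp_force: 35.8
```

```bash
python3 f.py 4.1; for t in 4.3 4.5 4.7 4.9 5.1 5.3 5.5; do python3 f.py $t|tail -1;done
```

```text
t 28.225 rad mm 0.04913 phi 0.741 turned 4.049 Ftan(resist) 11.16 Frad 2.8 Fz 0.55 v 0.028 Ttool [ 0.81  1.78 -0.02] [0.523  0.0786 0.1293]
next [[-0.0021, 0.0014], [-0.0042, 0.0026], [-0.0064, 0.0038], [-0.0086, 0.0049], [-0.0109, 0.0058]]
next [[-0.0023, 0.0009], [-0.0046, 0.0018], [-0.007, 0.0025], [-0.0094, 0.003], [-0.0119, 0.0035]]
next [[-0.0024, 0.0005], [-0.0049, 0.0008], [-0.0074, 0.001], [-0.0099, 0.0011], [-0.0123, 0.0011]]
next [[-0.0025, -0.0], [-0.005, -0.0002], [-0.0074, -0.0005], [-0.0099, -0.0009], [-0.0123, -0.0014]]
next [[-0.0024, -0.0005], [-0.0048, -0.0012], [-0.0072, -0.0019], [-0.0095, -0.0028], [-0.0118, -0.0038]]
next [[-0.0023, -0.001], [-0.0045, -0.0021], [-0.0067, -0.0033], [-0.0088, -0.0046], [-0.0108, -0.0061]]
next [[-0.002, -0.0014], [-0.004, -0.003], [-0.0059, -0.0046], [-0.0077, -0.0063], [-0.0094, -0.0081]]
next [[-0.0017, -0.0018], [-0.0033, -0.0037], [-0.0048, -0.0057], [-0.0063, -0.0077], [-0.0076, -0.0098]]
```

The crank is clearly heavier: 11.2 N against about 7.3 N free, and torque 1.96 against 1.33. That is about +3.6 N at the knob, or roughly 75 N on the jar. I'll stop and release.

Request:
carry_out(
  plan=[
    [[0,0,0,0,0,0,-0.4],[0,0,0,0,0,0,0],[0,0,0,0,0,0,0.4],[0,0,0,0,0,0,0.4],[0,0,-0.02,0,0,0,0.4],[0,0,-0.05,0,0,0,0.4],[0,0,-0.09,0,0,0,0.4],[0,0,-0.12,0,0,0,0.4],[0,0,-0.12,0,0,0,0.4],[0,0,-0.12,0,0,0,0.4]],
  ],
)

```text
time: 29.48
position: [0.5234, 0.0772, 0.2491]
eef_rot: [-3.141, -0.0, 1.649]
force: [0.0, -0.0, -0.0]
finger_gap: 0.06
grasp_force: 0.0
```

```bash
python3 - <<'E'
from h import *
s=sense();print(s["position"],s["force"],s["finger_gap"])
c=cam("wrist");a=snap("wrist","w9.png")
for n,z in(("crank_hub",.104),("crank_knob",.1405),("jaw_face",.06),("jar_mid",.0645)):
    print(n,[(round(x["conf"],2),np.round(x["location"],1),at_z("wrist",x["location"],z,c).round(4)) for x in cams.place_of(n,"wrist")[:3]])
E
```

```text
[0.52337159 0.07722286 0.24911635] [ 0.0192269  -0.02126291 -0.01688533] 0.06000434161520797
crank_hub [(0.74, array([ 85.9, 200.3]), array([0.4188, 0.153 , 0.104 ])), (0.73, array([210.6, 279.9]), array([0.4881, 0.0489, 0.104 ]))]
crank_knob [(0.66, array([195.3, 319.8]), array([0.5229, 0.0788, 0.1405])), (0.63, array([  1.7, 102.6]), array([0.3691, 0.2018, 0.1405])), (0.53, array([ 67.9, 223.1]), array([0.4477, 0.1675, 0.1405]))]
jaw_face []
jar_mid []
```

View pics/w9.png

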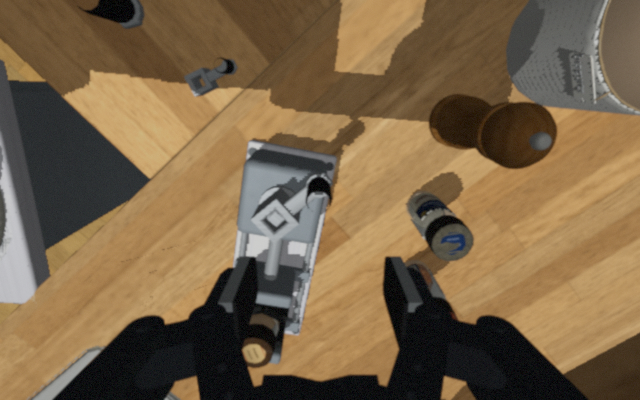

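The crank sits on the shaft (hub 213, 274; knob 190, 319), and the jar stands upright between the jaws (lid 350, 257). The gripper is clear of everything.

```bash
python3 -c "
from rig import r
print(r.job_done())"
```

```text
the job is handed in; nothing more can be done
None
```

I fitted the middle-sized crank fully down on the shaft and wound it about 2.6 turns clockwise, until the knob took about 3.6 N more than free winding (an estimated 75 N on the jar). I then let go, with the crank on the shaft and the jar upright in the last picture, and handed the job in at about 30 s; no verdict was returned.

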